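# Reject out, then find the spacer's blind hole on the feeler pin and hold it hole-up

## Task

Two white spacers lie on the lens inspection bench: first put the one with the red reject marks in the red bin and let go of it. Then take the good spacer and feel for its blind hole, which is in one of its two ends, by sliding it over the level feeler pin on the yellow gauge until at least two thirds of the pin is inside; draw it off again, turn it so that the hole faces straight up, and finish while holding it still in the gripper like that, its underside at least 120 mm above the bench. Leave the jar, the steel cup and the loose lens where they stand.

Things in the scene. Friction and masses are not known exactly. Their poses are not given: they have to be found in the camera images.
- spacer: the good spacer, unmarked: a white plastic block 50 mm long (x), 36 wide (y), 50 high (z), 0.1 to 0.2 kg. Origin at its centre. One blind hole, 20 mm across, 35 mm deep, in the middle of the +x end, opening along +x; no other holes. Starts lying on the bench, z up, x level in any direction; from above its two ends look alike.
- reject: the reject spacer, with a red patch on its top, underside and two wide (y) sides: a white block 50 mm long (x), 36 wide (y), 50 high (z), 0.1 to 0.2 kg. Origin at its centre. One blind hole, 20 mm across, 35 mm deep, in the middle of the +x end, opening along +x; no other holes. Starts lying on the bench, z up, x level in any direction.
- bin: red open-topped bin fixed to the bench, 160 x 160 mm outside, 55 mm high, walls and floor 4 to 5 mm. Origin under its centre on the bench; x and y along its sides. It stands to the left or the right of the work.
- gauge: feeler gauge fixed to the bench, on the side away from the bin: yellow block with black stripes, 60 mm wide, 50 high, on a base plate 4 thick, 80 wide. A level steel pin, 8 mm thick, sticks out 30 mm towards -x, 28 mm above the bench. Origin on the bench under the pin's tip; +x runs along the pin to the block: block from x = 30 to 75 mm, plate from 25 to 100.
- pin_tip (a point): centre of the free end of the gauge's pin, 28 mm above the bench; axes as the gauge's. On a spacer pushed right home against the block, the tip is 30 mm inside the 35 mm deep hole.
- jar: white jar with a blue lid, 52 mm across, 65 mm high, loose, a bystander. Origin under its centre.
- cup: open steel cup, 64 mm across the rim, 50 mm high, loose, a bystander. Origin under its centre.
- lens: clear lens, 68 mm across, 16 mm thick, loose on the bench, a bystander. Origin under its centre.
Mind the look-alikes: they are no part of the job. What is shaped like the reject but pink or turquoise is not meant.

How it is judged:
On the way, in this order (a step that is already met when the one before it is completed fails the run):
1. the reject lies in the bin, let go (x of reject in the frame of bin between -0.07 and 0.07 m and y of reject in the frame of bin between -0.07 and 0.07 m and z of reject in the frame of bin between 0 and 0.055 m and contact force between the fingers and reject below 0.3 N and linear speed of reject below 0.03 m/s), for 0.2 s.
2. the pin is at least 17 mm inside the good spacer's hole (x of pin_tip in the frame of spacer between -0.014 and 0.008 m and y of pin_tip in the frame of spacer between -0.008 and 0.008 m and z of pin_tip in the frame of spacer between -0.008 and 0.008 m), for 0.1 s.
At the end, for the whole second after the job is handed in: The reject lies in the bin (its centre within 70 mm of the bin's centre each way and under 55 mm high). The good spacer is gripped by the fingers and still (under 30 mm/s and 0.25 rad/s), its centre over 135 mm above the bench, its hole's axis (+x) within 0.26 rad (15 degrees) of straight up (x of reject in the frame of bin between -0.07 and 0.07 m and y of reject in the frame of bin between -0.07 and 0.07 m and z of reject in the frame of bin between 0 and 0.055 m and height (world z) of spacer above 0.135 m and angle between spacer's own x axis and vertical below 0.26 rad and contact force between the fingers and spacer above 1 N and linear speed of spacer below 0.03 m/s and angular speed of spacer below 0.25 rad/s); the arm keeps its last pose, push and grip.
It fails at once if the jar was moved more than 30 mm (distance of jar from where it was at the start of the episode above 0.03 m).
It fails at once if the cup was moved more than 30 mm (distance of cup from where it was at the start of the episode above 0.03 m).
It fails at once if the lens was moved more than 30 mm (distance of lens from where it was at the start of the episode above 0.03 m).
It also fails if it takes over 69 s, if anything falls off the work surface, if the arm or the gripper's body presses on something with over 40 N, if the wrist force passes 120 N, or if a joint passes its speed limit or range.

## Robot

A 6-joint arm with a two-finger parallel gripper is mounted at the origin on the work surface. World frame = base frame: x ahead of the robot, y to its left, z up, the work surface at z = 0. Lengths are in m, angles in rad, forces in N, time in s.
With the tool pointing down it reaches from about 0.375 to 0.975 m from the base axis. Payload 3.8 kg.
Tool frame: the origin (TCP) lies where the fingers leave the gripper's body, on its centre line; the fingertips stand 73 mm ahead of it and the grasp point (between the pads) lies 54 mm ahead of it (nose_length is the distance from the TCP to the fingertips, in m); z points along the fingers, y is the line along which they close (so a half turn about z gives the same grasp; the last joint's range is limited). The gripper opens to 85 mm and grips with 20 to 120 N. Pads are 22 mm wide; open, the fingers measure 114 mm over their backs; the gripper's body (76 mm by 85 mm) begins 54 mm behind the grasp point. The pads swing forward as they close: fully open they stand 13 mm farther back than shut.
Start: joints at [1.277, 0.264, 1.604, -0, 1.274, -0.037], TCP at [0.171, 0.653, 0.304] pointing down, gripper open.
Joint ranges: [-2.63, 2.63], [-0.94, 2.18], [0.31, 2.57], [-1.31, 4.45], [0, 2.66], [-2.55, 2.55]. Speed limits (rad/s): [2.57, 2.57, 3.14, 3.14, 3.14, 3.14].

## Interface

Orientations are given as a rotation vector (axis times angle).
In Python, from workcell import read_state, read_camera, calibration, finish_job, look_for, cut_out, tip_of, nose_length gives the robot as it stands.
- The arm moves only by the tool step_arm, never from a script. Its argument "targets" is a list of rows, each a list of 3 entries, a list of its own where there are three numbers: the turn, a rotation vector about the tool's x, y, z in rad, then the shift along the tool's x, y, z in mm, then the finger opening in mm, from 0 to 85.4. In form: [[[ax, ay, az], [x, y, z], grip], ...]. A call has 1 to 5 rows; each row shifts and turns the commanded pose from where the row before left it, along the tool's axes as they then stand; what a row does not reach is not made up. A row lasts 1/12 s, in which the tool goes at most 41.7 mm and 7.16 degrees, less where a joint would pass 70% of its speed; a pose out of reach is approached as far as the arm can. A call with a gripper value outside its range is refused whole. The fingers move at their own pace and stop on an object; "grip_force" is the grip in N (left out, the last holds). Time passes only in rows, so rows that do not move let the fingers close. It gives the time, the measured TCP pose, the force, the opening and the grip force at its end, in the units of the state.
- read_state(): the state, without advancing time (a new reading comes with each control period).
- read_camera(name): name is "scene" or "top"; returns the picture (480x640x3 uint8, red, green, blue); there is no depth.
- calibration(name): a dict with "camera_matrix" (3x3 intrinsics, pixels), "R" (3x3) and "t" (3): a world point X has camera coordinates R X + t. Camera axes: x right, y down, z forward; pixel columns grow to the right and rows downward; lengths in m; the calibration is good to about 2 mm. A picture is of the moment at which its call begins. calibration takes no time and is no camera call.
- finish_job(): hands the job in; it is judged then, once.
Trained networks look in the newest picture that a camera, given by its name, has taken for a name from the list of things; names that differ only in an ending like _2 or _b are one class to them, and where a whole thing is asked for, a point or a joint stands for the part that bears it (a point fixed in the world has none). Each returns a list of dicts, best first, with "score" (0 to 1); they miss things now and then, are a little off and sometimes report something else, mostly with a low value. They report only what shows in the picture. A call takes as long as a camera call. They do not tell look-alikes from the thing itself.
- look_for(camera, query): "extent" ([left, top, right, bottom] in pixels, round what is visible of it).
- cut_out(camera, query): "region" (480x640 bool, what is visible of it) and "extent" ([left, top, right, bottom] in pixels, round what is visible of it).
- tip_of(camera, query): "at" ([row, column] in pixels: a listed point, or the origin of a listed thing).
The state is a dict: "time": time; "q": joint angles; "joint_vel": joint speeds; "joint_torque": joint torques, N m; "tool_pos": TCP position; "tcp_rot": TCP orientation; "wrist_force": force on the tool from outside, world axes, zero at the start; "torque": the same for the moment, N m; "width": opening from 0.0 (shut) to 1.0 (fully open); "grip_force": force on a finger pad.
Only numpy, scipy, OpenCV 4.12 (cv2) and the standard library are available. Lean on these libraries where they do the work, as an engineer would, in place of code of your own. Each camera call takes 0.05 s, during which the arm holds its last target. There are 200 camera calls.

## Working session

There is one attempt and no reset: what is moved stays moved. The work goes in short steps, Python scripts to look and compute and a tool call to move; the robot and the scene stay as the last step left them, time stands still between calls to the robot, and variables do not carry over. Pictures are saved under pics/ and viewed, at most 10 in all, crops included, and the job is handed in when it is done.

Besides the shell and the picture viewer there is one more tool, called after "Call:" by a JSON object that holds its "fn" and its "kwargs", one argument or row to a line. step_arm: Moves the arm, as the interface text tells. Its arguments: {"type":"object","properties":{"targets":{"type":"array","items":{"type":"array"}},"grip_force":{"type":"number"}},"required":["targets"]}

```bash
mkdir -p pics; ls
python3 - <<'E'
from workcell import *
import cv2,numpy as np
for c in("scene","top"):
    im=read_camera(c); cv2.imwrite(f"pics/{c}0.png",im[:,:,::-1])
    k=calibration(c); print(c,k)
    for q in("spacer","reject","bin","gauge","jar","cup","lens"):
        print(q,[(np.round(d["extent"]).tolist(),round(d["score"],2)) for d in look_for(c,q)][:4])
    print([(d["at"],d["score"]) for d in tip_of(c,"pin_tip")][:2])
print(read_state())
E
```

```text
pics
scene {'camera_matrix': array([[468.57325858,   0.        , 319.75580778],
       [  0.        , 468.57325858, 241.48933414],
       [  0.        ,   0.        ,   1.        ]]), 'R': array([[-0.78511588,  0.61906111,  0.01887832],
       [ 0.39705632,  0.52648659, -0.75177001],
       [-0.47533076, -0.58273082, -0.65915511]]), 't': array([ 0.43432542, -0.20387534,  1.09118806])}
spacer [([293.0, 187.0, 323.0, 225.0], 0.87)]
reject [([342.0, 236.0, 380.0, 276.0], 0.9), ([399.0, 274.0, 446.0, 320.0], 0.84), ([397.0, 225.0, 439.0, 270.0], 0.81), ([191.0, 242.0, 230.0, 272.0], 0.23)]
bin [([172.0, 127.0, 276.0, 207.0], 0.88)]
gauge [([414.0, 362.0, 491.0, 448.0], 0.6)]
jar [([271.0, 290.0, 306.0, 343.0], 0.73)]
cup [([233.0, 258.0, 272.0, 307.0], 0.9)]
lens [([190.0, 241.0, 228.0, 266.0], 0.91)]
[([359.7, 473.0], 0.83), ([256.5, 361.4], 0.74)]
top {'camera_matrix': array([[473.12911186,   0.        , 313.1597086 ],
       [  0.        , 473.12911186, 239.90102903],
       [  0.        ,   0.        ,   1.        ]]), 'R': array([[ 0.00880595, -0.99948226, -0.03094617],
       [-0.9
[... 629 characters left out ...]
.93)]
[([265.8, 156.5], 0.61)]
{'time': 0.9, 'q': array([ 1.27711974e+00,  2.63859513e-01,  1.60397610e+00, -4.79873750e-06,
        1.27370104e+00, -3.69051725e-02]), 'joint_vel': array([-0.00032494, -0.00141986, -0.00177699, -0.00118039, -0.00068923,
       -0.00072886]), 'joint_torque': array([-5.26522072e-04, -5.15046787e+01, -3.67729425e+01, -1.63111222e-04,
        7.23590219e-04, -6.62376223e-06]), 'tool_pos': array([0.17142981, 0.65287174, 0.30391996]), 'tcp_rot': array([4.02224533e-01, 3.11572359e+00, 8.55813214e-05]), 'wrist_force': array([-0.25632237,  0.46887018,  0.18408442]), 'torque': array([ 0.03405084, -0.00722289,  0.00021539]), 'grip_force': 0.0, 'width': 0.99570788402046}
```

Run:
```python
import cv2
a=cv2.imread("pics/top0.png")[150:360,110:550]; cv2.imwrite("pics/top0c.png",cv2.resize(a,None,fx=1.8,fy=1.8,interpolation=cv2.INTER_CUBIC))
```

```text
(no output)
```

View pics/scene0.png

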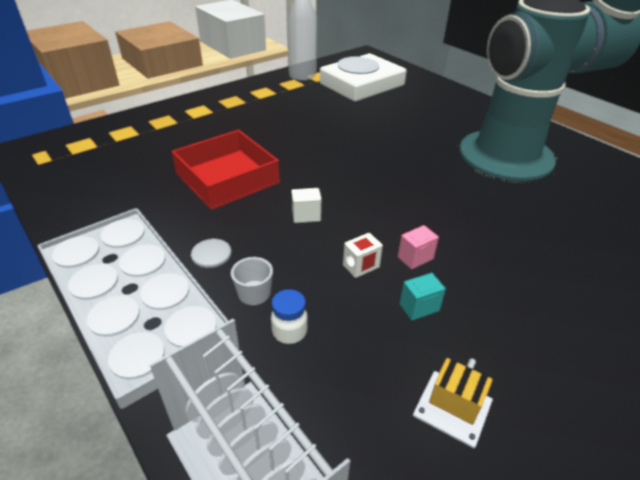

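View pics/top0c.png

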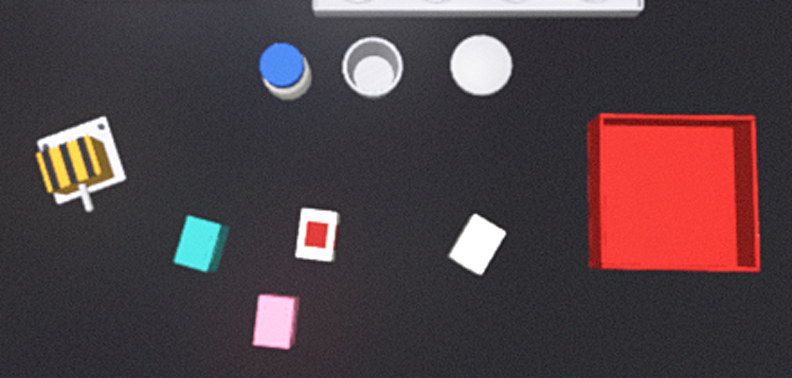

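The scene view shows the reject at (362,255) with its hole end facing left, and the good spacer at (307,205) with no hole visible. The bin is at (225,165) and the gauge at (455,400), with its pin pointing back towards the robot. Next I'll measure the poses.

```bash
cat > h.py <<'E'
from workcell import *
import cv2,numpy as np
from scipy.spatial.transform import Rotation as Ro
def ray(c,uv,z):
    k=calibration(c);K,R,t=k["camera_matrix"],k["R"],np.array(k["t"])
    uv=np.atleast_2d(uv).astype(float)
    d=np.c_[uv,np.ones(len(uv))]@np.linalg.inv(K).T@R; o=-R.T@t
    return o+d*((z-o[2])/d[:,2])[:,None]
def proj(c,X):
    k=calibration(c);p=(np.atleast_2d(X)@k["R"].T+k["t"])@k["camera_matrix"].T
    return p[:,:2]/p[:,2:]
def rect(c,m,z):
    n,l,s,_=cv2.connectedComponentsWithStats(m.astype(np.uint8)); i=1+np.argmax(s[1:,4])
    cs,_=cv2.findContours((l==i).astype(np.uint8),cv2.RETR_EXTERNAL,cv2.CHAIN_APPROX_NONE)
    P=ray(c,max(cs,key=len)[:,0,:],z)[:,:2]
    (cx,cy),(w,h),a=cv2.minAreaRect((P*1000).astype(np.float32))
    if h>w: w,h,a=h,w,a+90
    return np.round([cx,cy,w,h,(a+90)%180-90],1)  # mm, long-axis angle deg
E
python3 - <<'E'
from h import *
im=read_camera("top").astype(int); 
def sub(b,f):
    m=np.zeros((480,640),bool); l,t,r,bo=b; m[t:bo,l:r]=f(im[t:bo,l:r]); return m
for th in(150,180,205):
    wh=lambda a:(a.min(2)>th)|((a[...,0]>th)&(th<0))
    print("good",th,rect("top",sub((350,260,398,308),wh),.05),"rej",rect("top",sub((265,258,308,302),lambda a:a[...,0]>th),.05))
rd=lambda a:(a[...,0]>100)&(a[...,1]<90)
print("binrim",rect("top",sub((425,200,545,315),rd),.055))
pl=lambda a:(a.min(2)>150)
print("yellow",rect("top",sub((125,205,185,275),lambda a:(a[...,0]>120)&(a[...,2]<110)),.05))
for c,b in(("top",(140,225,180,285)),("scene",(440,340,500,380))):
    pass
print("tip top",ray("top",[156.5,265.8],.028),"tip scene",ray("scene",[473,359.7],.028))
o=[-np.array(calibration(c)["R"]).T@calibration(c)["t"] for c in("scene","top")];print(o)
for q in("jar","cup","lens"):
    for c in("top","scene"):
        e=tip_of(c,q); print(q,c,[ray(c,d["at"][::-1],0)[0,:2].round(3) for d in e[:1]])
for c,(l,t,r,b),n in(("scene",(270,170,345,240),"sp"),("top",(120,200,195,290),"ga"),("scene",(400,340,510,450),"gs")):
    a=read_camera(c)[t:b,l:r,::-1]; cv2.imwrite(f"pics/{n}.png",cv2.resize(a,(300,300*(b-t)//(r-l)),interpolation=cv2.INTER_CUBIC))
A=[cv2.imread(f"pics/{n}.png") for n in("sp","ga","gs")];H=max(a.shape[0] for a in A)
cv2.imwrite("pics/m1.png",np.hstack([cv2.copyMakeBorder(a,0,H-a.shape[0],0,0,0)[:,:260] for a in A]))
E
```

```text
good 150 [511.2 -96.6  53.3  39.1 -30.6] rej [520.   70.3  52.   39.1  -6.7]
good 180 [511.2 -96.9  52.3  38.3 -30.9] rej [520.   70.3  51.5  38.4  -6.1]
good 205 [511.4 -96.8  52.   37.6 -30.5] rej [520.1  70.4  51.5  37.6  -6.4]
binrim [ 566.9 -297.1  173.8  161.6   89.3]
yellow [591.7 330.   71.3  53.7 -69.3]
tip top [[0.54626336 0.32468132 0.028     ]] tip scene [[0.54330404 0.31875218 0.028     ]]
[array([0.94062103, 0.47433257, 0.55779548]), array([ 0.48890562, -0.00948039,  0.93948864])]
jar top [array([0.699, 0.108])]
jar scene [array([0.702, 0.114])]
cup top [array([0.699, 0.015])]
cup scene [array([0.698, 0.017])]
lens top [array([ 0.708, -0.11 ])]
lens scene [array([ 0.715, -0.094])]
```

View pics/m1.png

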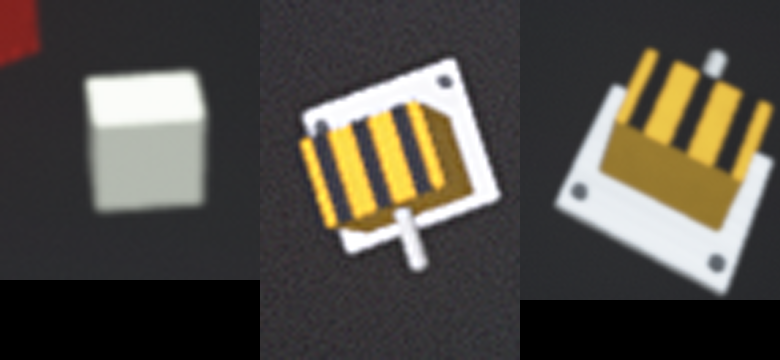

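The crop shows the good spacer's wide side facing the camera, so I can't tell which end has the hole yet. The gauge plate corners and pin tip are clear. I'll fit the gauge pose from both views and plan the move to the reject.

```bash
cat >> h.py <<'E'
def R_down(psi,tip=0):  # tool down, closing line (tool y) at world yaw psi deg
    p=np.radians(psi); y=np.array([np.cos(p),np.sin(p),0]); z=np.array([0,0,-1.])
    return Ro.from_matrix(np.c_[np.cross(y,z),y,z])
def plan(stages,grip,s=None):
    """stages: [(pos m, Rotation, nrows)], prints rows per call of 5; each row rounded, tracked with rounding"""
    if s is None: s=read_state(); s=(s["tool_pos"],Ro.from_rotvec(s["tcp_rot"]))
    p,R=np.array(s[0],float),s[1]; rows=[]
    for P,T,n in stages:
        for i in range(n,0,-1):
            dr=(R.inv()*T).as_rotvec()/i; dp=R.inv().apply((np.array(P)-p)/i)*1000
            a=np.round(dr,3); d=np.round(dp,1)
            assert np.linalg.norm(d)<41.7 and np.linalg.norm(a)<.1249,(d,a,P)
            rows.append([a.tolist(),d.tolist(),grip]); p=p+R.apply(d)/1000; R=R*Ro.from_rotvec(a)
    rows=str(rows).replace("-0.0,","0,").replace("-0.0]","0]").replace("0.0,","0,").replace("0.0]","0]")
    import json
    for i in range(0,len(json.loads(rows)),5): print(json.dumps(json.loads(rows)[i:i+5]))
E
python3 - <<'E'
from h import *
from scipy.optimize import least_squares
C=np.array([[100,-40,4],[25,-40,4],[100,40,4],[25,40,4]])/1000.
top=np.array([[168.75,214.5],[180,249.5],[130.5,228],[142.5,262.5]])
# scene corners, matched by nearest projection
sc=np.array([[434.1,371.2],[413.2,415.2],[475.2,447.1],[492.4,396.8]])
def G(v,X): c,s=np.cos(v[2]),np.sin(v[2]); return np.c_[v[0]+c*X[:,0]-s*X[:,1],v[1]+s*X[:,0]+c*X[:,1],X[:,2]]
v0=[.545,.322,.29]
print(proj("scene",G(v0,C)).round(0).tolist(),proj("top",G(v0,C)).round(0).tolist())
def near(P,Q): return Q[np.argmin(((P[:,None]-Q[None])**2).sum(2),1)]
tip=np.array([[0,0,.028]])
for use in("top","scene","both"):
    def f(v):
        r=[]
        if use!="scene": P=proj("top",G(v,C)); r.append((P-near(P,top)).ravel()); r.append((proj("top",G(v,tip))-[156.5,265.8]).ravel())
        if use!="top": P=proj("scene",G(v,C)); r.append((P-near(P,sc)).ravel());r.append((proj("scene",G(v,tip))-[473,359.7]).ravel())
        return np.concatenate(r)
    s=least_squares(f,v0); print(use,s.x.round(4),np.degrees(s.x[2]).round(1),s.fun.round(1))
print(nose_length() if callable(nose_length) else nose_length)
plan([([.52,.0703,.2],R_down(83.6),19),([.52,.0703,.085],R_down(83.6),4)],65)
E
```

```text
[[411.0, 412.0], [435.0, 370.0], [470.0, 448.0], [492.0, 401.0]] [[169.0, 214.0], [178.0, 250.0], [131.0, 225.0], [140.0, 261.0]]
top [0.5442 0.3194 0.3326] 19.1 [-0.4  0.  -1.1 -0.   0.3 -0.8 -1.6 -0.3  2.6  1.1]
scene [0.5446 0.3183 0.3729] 21.4 [ 0.4 -0.6 -0.1 -0.5  0.6 -0.4 -0.1  1.3 -0.9  0.3]
both [0.5445 0.3187 0.3613] 20.7 [-1.5 -0.2 -1.3 -0.6 -0.5  0.  -1.4  0.2  3.   0.9 -0.1 -1.2  0.1 -0.7
 -0.1 -0.4 -0.1  1.6 -0.6  0.4]
0.0726
[[[0, 0, -0.008], [-25.5, -25.0, 5.5], 65], [[0, 0, -0.008], [-25.3, -25.2, 5.5], 65], [[0, 0, -0.008], [-25.1, -25.4, 5.5], 65], [[0, 0, -0.008], [-24.9, -25.6, 5.5], 65], [[0, 0, -0.008], [-24.7, -25.8, 5.5], 65]]
[[[0, 0, -0.008], [-24.5, -26.0, 5.5], 65], [[0, 0, -0.007], [-24.3, -26.2, 5.5], 65], [[0, 0, -0.008], [-24.1, -26.4, 5.4], 65], [[0, 0, -0.007], [-23.9, -26.5, 5.5], 65], [[0, 0, -0.008], [-23.7, -26.7, 5.4], 65]]
[[[0, 0, -0.007], [-23.5, -26.9, 5.5], 65], [[0, 0, -0.008], [-23.3, -27.1, 5.4], 65], [[0, 0, -0.007], [-23.1, -27.3, 5.5], 65], [[0, 0, -0.008], [-22.9, -27.4, 5.4], 65], [[0, 0, -0.007], [-22.7, -27.6, 5.5], 65]]
[[[0, 0, -0.008], [-22.5, -27.8, 5.4], 65], [[0, 0, -0.007], [-22.3, -27.9, 5.5], 65], [[0, 0, -0.008], [-22.2, -28.1, 5.4], 65], [[0, 0, -0.007], [-21.9, -28.3, 5.5], 65], [[0, 0, 0], [0, 0, 28.7], 65]]
[[[0, 0, 0], [0, 0, 28.8], 65], [[0, 0, 0], [0, 0, 28.7], 65], [[0, 0, 0], [0, 0, 28.8], 65]]
```

Call:
{"fn": "step_arm", "kwargs": {
  "targets": [
    [[0,0,-0.008],[-25.5,-25,5.5],65],
    [[0,0,-0.008],[-25.3,-25.2,5.5],65],
    [[0,0,-0.008],[-25.1,-25.4,5.5],65],
    [[0,0,-0.008],[-24.9,-25.6,5.5],65],
    [[0,0,-0.008],[-24.7,-25.8,5.5],65]
  ],
  "grip_force": 50
}}

```text
time: 1.82
tool_pos: [0.2635, 0.4982, 0.2762]
tcp_rot: [0.338, 3.123, 0.0]
wrist_force: [0.1, 0.2, -0.2]
width: 0.76
grip_force: 0.0
```

Call:
{"fn": "step_arm", "kwargs": {
  "targets": [
    [[0,0,-0.008],[-24.5,-26,5.5],65],
    [[0,0,-0.007],[-24.3,-26.2,5.5],65],
    [[0,0,-0.008],[-24.1,-26.4,5.4],65],
    [[0,0,-0.007],[-23.9,-26.5,5.5],65],
    [[0,0,-0.008],[-23.7,-26.7,5.4],65]
  ]
}}

```text
time: 2.23
tool_pos: [0.3553, 0.3448, 0.2491]
tcp_rot: [0.279, 3.129, 0.001]
wrist_force: [0.9, -0.1, -0.0]
width: 0.756
grip_force: 0.0
```

Call:
{"fn": "step_arm", "kwargs": {
  "targets": [
    [[0,0,-0.007],[-23.5,-26.9,5.5],65],
    [[0,0,-0.008],[-23.3,-27.1,5.4],65],
    [[0,0,-0.007],[-23.1,-27.3,5.5],65],
    [[0,0,-0.008],[-22.9,-27.4,5.4],65],
    [[0,0,-0.007],[-22.7,-27.6,5.5],65]
  ]
}}

```text
time: 2.65
tool_pos: [0.4471, 0.1914, 0.222]
tcp_rot: [0.222, 3.133, 0.001]
wrist_force: [0.3, 0.8, -0.1]
width: 0.757
grip_force: 0.0
```

Call:
{"fn": "step_arm", "kwargs": {
  "targets": [
    [[0,0,-0.008],[-22.5,-27.8,5.4],65],
    [[0,0,-0.007],[-22.3,-27.9,5.5],65],
    [[0,0,-0.008],[-22.2,-28.1,5.4],65],
    [[0,0,-0.007],[-21.9,-28.3,5.5],65],
    [[0,0,0],[0,0,0],65]
  ]
}}

```text
time: 3.07
tool_pos: [0.5225, 0.0656, 0.1996]
tcp_rot: [0.182, 3.135, -0.003]
wrist_force: [0.9, 0.1, 0.5]
width: 0.757
grip_force: 0.0
```

Run:
```python
from h import *
s=read_state();print(s["time"],s["tool_pos"],s["q"].round(2),s["width"],nose_length() if callable(nose_length) else 0)
plan([([.52,.0703,.084],R_down(83.6),4)],65)
```

```text
3.0667 [0.52248488 0.06563455 0.19958448] [ 0.08  0.07  2.03 -0.    1.04 -1.37] 0.7574956041150984 0
[[[-0.001, 0, -0.001], [0.8, 1.1, 28.9], 65], [[0, 0.001, -0.001], [0.8, 1.1, 28.9], 65], [[-0.001, 0, -0.001], [0.8, 1.2, 28.9], 65], [[0, 0.001, -0.001], [0.8, 1.1, 28.9], 65]]
```

Call:
{"fn": "step_arm", "kwargs": {
  "targets": [
    [[0,0,0],[0,0,29],65],
    [[0,0,0],[0,0,29],65],
    [[0,0,0],[0,0,29],65],
    [[0,0,0],[0,0,29],65],
    [[0,0,0],[0,0,0],65]
  ]
}}

```text
time: 3.48
tool_pos: [0.5152, 0.0702, 0.0786]
tcp_rot: [-0.175, -3.126, 0.002]
wrist_force: [-1.2, -0.5, -1.4]
width: 0.759
grip_force: 0.0
```

Call:
{"fn": "step_arm", "kwargs": {
  "targets": [
    [[0,0,0],[0,0,0],20],
    [[0,0,0],[0,0,0],20],
    [[0,0,0],[0,0,0],20],
    [[0,0,0],[0,0,0],20],
    [[0,0,0],[0,0,0],20]
  ]
}}

```text
time: 3.9
tool_pos: [0.5216, 0.0705, 0.0861]
tcp_rot: [0.175, 3.133, 0.001]
wrist_force: [-0.1, 0.4, 3.3]
width: 0.416
grip_force: 50.4
```

Run:
```python
from h import *
s=read_state();print(s["time"],s["tool_pos"],s["width"],s["grip_force"],s["wrist_force"])
p=s["tool_pos"].copy();p[2]=.2
B=R_down(90)
plan([(p,R_down(83.6),3),([.567,-.303,.2],B,11),([.567,-.303,.094],B,4)],20)
```

```text
3.9 [0.52156192 0.07054925 0.08608465] 0.4160515329691264 50.38055330514908 [-0.08904917  0.41541336  3.30074538]
[[[0, 0.001, 0], [-0.1, 0, -38.0], 20], [[0, 0.001, 0], [-0.1, 0, -38.0], 20], [[0.001, 0.002, 0], [-0.1, 0.1, -37.9], 20], [[0, 0, -0.01], [-7.9, -33.3, 0], 20], [[0, 0, -0.01], [-7.6, -33.4, 0], 20]]
[[[0, 0, -0.01], [-7.2, -33.4, 0], 20], [[0, 0, -0.01], [-6.9, -33.5, 0], 20], [[0, 0, -0.01], [-6.6, -33.6, 0], 20], [[0, 0, -0.01], [-6.2, -33.6, 0], 20], [[0, 0, -0.01], [-5.9, -33.7, 0], 20]]
[[[0, 0, -0.01], [-5.5, -33.8, 0], 20], [[0, 0, -0.011], [-5.2, -33.8, 0], 20], [[0, 0, -0.01], [-4.8, -33.9, 0], 20], [[0, 0, -0.011], [-4.5, -33.9, 0], 20], [[0, 0, 0], [0, 0, 26.5], 20]]
[[[0, 0, 0], [0, 0, 26.5], 20], [[0, 0, 0], [0, 0, 26.5], 20], [[0, 0, 0], [0, 0.1, 26.5], 20]]
```

Call:
{"fn": "step_arm", "kwargs": {
  "targets": [
    [[0,0,0],[0,0,-38],20],
    [[0,0,0],[0,0,-38],20],
    [[0,0,0],[0,0,-38],20],
    [[0,0,-0.01],[-7.9,-33.3,0],20],
    [[0,0,-0.01],[-7.6,-33.4,0],20]
  ]
}}

```text
time: 4.32
tool_pos: [0.531, 0.0028, 0.203]
tcp_rot: [0.137, 3.129, 0.0]
wrist_force: [1.1, -0.2, -1.7]
width: 0.416
grip_force: 50.7
```

Call:
{"fn": "step_arm", "kwargs": {
  "targets": [
    [[0,0,-0.01],[-7.2,-33.4,0],20],
    [[0,0,-0.01],[-6.9,-33.5,0],20],
    [[0,0,-0.01],[-6.6,-33.6,0],20],
    [[0,0,-0.01],[-6.2,-33.6,0],20],
    [[0,0,-0.01],[-5.9,-33.7,0],20]
  ]
}}

```text
time: 4.73
tool_pos: [0.549, -0.1691, 0.1989]
tcp_rot: [0.065, 3.14, -0.001]
wrist_force: [1.3, 1.1, -1.7]
width: 0.413
grip_force: 50.7
```

Call:
{"fn": "step_arm", "kwargs": {
  "targets": [
    [[0,0,-0.01],[-5.5,-33.8,0],20],
    [[0,0,-0.01],[-5.2,-33.8,0],20],
    [[0,0,-0.01],[-4.8,-33.9,0],20],
    [[0,0,-0.01],[-4.5,-33.9,0],20],
    [[0,0,0],[0,0,0],20]
  ]
}}

```text
time: 5.15
tool_pos: [0.566, -0.3095, 0.1993]
tcp_rot: [0.008, 3.139, -0.007]
wrist_force: [0.1, -0.2, -0.6]
width: 0.412
grip_force: 50.7
```

Call:
{"fn": "step_arm", "kwargs": {
  "targets": [
    [[0,0,0],[0,0,25],20],
    [[0,0,0],[0,0,30],20],
    [[0,0,0],[0,0,30],20],
    [[0,0,0],[0,0,18],20],
    [[0,0,0],[0,0,0],20]
  ]
}}

```text
time: 5.57
tool_pos: [0.5635, -0.3022, 0.0916]
tcp_rot: [-0.003, -3.137, -0.004]
wrist_force: [0.4, -1.1, -0.5]
width: 0.409
grip_force: 51.5
```

Call:
{"fn": "step_arm", "kwargs": {
  "targets": [
    [[0,0,0],[0,0,0],20],
    [[0,0,0],[0,0,0],60],
    [[0,0,0],[0,0,0],60],
    [[0,0,0],[0,0,0],60],
    [[0,0,0],[0,0,0],60]
  ]
}}

```text
time: 5.98
tool_pos: [0.5661, -0.3037, 0.0965]
tcp_rot: [0.003, 3.14, -0.002]
wrist_force: [0.1, -0.4, -0.5]
width: 0.699
grip_force: 0.0
```

Call:
{"fn": "step_arm", "kwargs": {
  "targets": [
    [[0,0,0],[0,0,-20],60],
    [[0,0,0],[0,0,-35],60],
    [[0,0,0],[0,0,-35],60],
    [[0,0,0],[0,0,-30],60],
    [[0,0,0],[0,0,0],60]
  ]
}}

```text
time: 6.4
tool_pos: [0.5692, -0.3055, 0.2244]
tcp_rot: [0.003, 3.129, -0.012]
wrist_force: [0.4, -1.0, 1.9]
width: 0.701
grip_force: 0.0
```

Run:
```python
from h import *
s=read_state();print(s["time"],s["tool_pos"],s["width"],s["q"].round(2))
a=read_camera("top")[150:360,310:600,::-1];cv2.imwrite("pics/bin.png",a)
G=R_down(59.5)
plan([([.5113,-.0968,.18],G,8),([.5113,-.0968,.083],G,4)],65)
```

```text
6.4 [ 0.5691805  -0.30551869  0.22438659] 0.701391323360079 [-0.53  0.26  1.76  0.    1.11 -2.1 ]
[[[0, 0.001, 0.066], [7.2, 26.0, 5.0], 65], [[0, 0.001, 0.066], [8.9, 25.5, 5.0], 65], [[0, 0.001, 0.066], [10.5, 24.9, 5.0], 65], [[-0.001, 0.002, 0.067], [12.2, 24.1, 5.0], 65], [[0, 0.001, 0.066], [13.7, 23.2, 5.0], 65]]
[[[-0.001, 0.002, 0.067], [15.2, 22.3, 5.0], 65], [[0, 0.001, 0.066], [16.7, 21.2, 5.1], 65], [[-0.001, 0.002, 0.067], [18.0, 20, 5.0], 65], [[0, 0, 0], [0, 0, 24.3], 65], [[0, 0, 0], [0, 0, 24.2], 65]]
[[[0, 0, 0], [0, 0, 24.3], 65], [[0, 0, 0], [0, 0, 24.2], 65]]
```

View pics/bin.png

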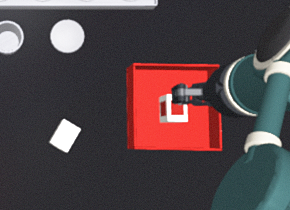

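The picture shows the reject inside the bin, at (172,107) in the crop, and let go. Next is the good spacer.

Call:
{"fn": "step_arm", "kwargs": {
  "targets": [
    [[0,0,0.066],[7.2,26,5],65],
    [[0,0,0.066],[8.9,25.5,5],65],
    [[0,0,0.066],[10.5,24.9,5],65],
    [[0,0,0.066],[12.2,24.1,5],65],
    [[0,0,0.067],[13.7,23.2,5],65]
  ]
}}

```text
time: 6.87
tool_pos: [0.5284, -0.1718, 0.1888]
tcp_rot: [-0.526, -3.096, -0.001]
wrist_force: [0.3, 0.8, -0.1]
width: 0.761
grip_force: 0.0
```

Call:
{"fn": "step_arm", "kwargs": {
  "targets": [
    [[0,0,0.067],[15.2,22.3,5],65],
    [[0,0,0.066],[16.7,21.2,5],65],
    [[0,0,0.067],[18,20,5],65],
    [[0,0,0],[0,0,0],65],
    [[0,0,0],[0,0,0],65]
  ]
}}

```text
time: 7.28
tool_pos: [0.5071, -0.0939, 0.1738]
tcp_rot: [-0.822, -3.03, 0.0]
wrist_force: [0.1, -0.1, -0.2]
width: 0.761
grip_force: 0.0
```

Call:
{"fn": "step_arm", "kwargs": {
  "targets": [
    [[0,0,0],[0,0,0],65],
    [[0,0,0],[0,0,0],65],
    [[0,0,0],[0,0,0],65]
  ]
}}

```text
time: 7.53
tool_pos: [0.5089, -0.0961, 0.1753]
tcp_rot: [0.828, 3.03, -0.0]
wrist_force: [-0.1, 0.7, -0.4]
width: 0.765
grip_force: 0.0
```

Run:
```python
from h import *
s=read_state();print(s["time"],s["tool_pos"],s["width"],s["q"].round(2))
G=R_down(59.5)
plan([([.5113,-.0968,.082],G,5)],65)
```

```text
7.5333 [ 0.50893162 -0.09614193  0.17530422] 0.764849599533759 [-0.23  0.09  2.06 -0.    0.99 -1.27]
[[[0, 0, 0], [-0.5, 0.1, 18.7], 65], [[0, 0, 0], [-0.4, 0.1, 18.7], 65], [[0, 0, 0], [-0.5, 0.1, 18.6], 65], [[0, 0, -0.001], [-0.4, 0.2, 18.7], 65], [[0, 0.001, 0], [-0.5, 0.1, 18.6], 65]]
```

Call:
{"fn": "step_arm", "kwargs": {
  "targets": [
    [[0,0,0],[-0.5,0.1,19],65],
    [[0,0,0],[-0.5,0.1,19],65],
    [[0,0,0],[-0.5,0.1,19],65],
    [[0,0,0],[-0.5,0.1,19],65],
    [[0,0,0],[-0.5,0.1,18],65]
  ]
}}

```text
time: 7.95
tool_pos: [0.5112, -0.097, 0.0803]
tcp_rot: [0.829, 3.03, -0.0]
wrist_force: [-0.4, 0.1, 0.1]
width: 0.764
grip_force: 0.0
```

Call:
{"fn": "step_arm", "kwargs": {
  "targets": [
    [[0,0,0],[0,0,0],65],
    [[0,0,0],[0,0,0],20],
    [[0,0,0],[0,0,0],20],
    [[0,0,0],[0,0,0],20],
    [[0,0,0],[0,0,0],20]
  ],
  "grip_force": 60
}}

```text
time: 8.37
tool_pos: [0.5119, -0.0964, 0.0824]
tcp_rot: [0.827, 3.028, 0.0]
wrist_force: [0.2, 0.3, -0.7]
width: 0.414
grip_force: 60.0
```

Call:
{"fn": "step_arm", "kwargs": {
  "targets": [
    [[0,0,0],[0,0,0],20],
    [[0,0,0],[0,0,0],20]
  ]
}}

```text
time: 8.53
tool_pos: [0.5118, -0.0963, 0.0824]
tcp_rot: [0.826, 3.028, -0.0]
wrist_force: [0.1, -0.1, 5.6]
width: 0.413
grip_force: 60.4
```

Run:
```python
from h import *
s=read_state();print(s["time"],s["tool_pos"],Ro.from_rotvec(s["tcp_rot"]).as_matrix().round(3).tolist(),s["width"],s["grip_force"],s["wrist_force"])
# lift, then turn so that one end faces the scene camera: camera azimuth from (.5,0)
p=s["tool_pos"].copy();p[2]=.27
cam=np.array([.94,.474]); az=np.degrees(np.arctan2(*(cam-[.5,0])[::-1])); print("az",az)
# ends at psi-90 and psi+90 ; end E (psi-90)=az-> psi=az+90
plan([(p,R_down(59.5),6),([.5,0,.27],R_down(az+90),11)],20)
```

```text
8.5333 [ 0.51183255 -0.09634189  0.08238642] [[-0.861, 0.508, 0.003], [0.508, 0.861, -0.001], [-0.003, 0.001, -1.0]] 0.4134343883553311 60.432013124227524 [ 0.08228878 -0.05803545  5.57660984]
az 47.13037055966125
[[[0, 0, 0], [-0.1, 0, -31.3], 20], [[0, 0.001, 0], [-0.1, 0, -31.3], 20], [[0, 0, 0], [0, 0, -31.3], 20], [[0, 0.001, 0], [-0.1, 0, -31.2], 20], [[0, 0, 0], [0, 0.1, -31.3], 20]]
[[[0.001, 0.001, 0], [0, 0, -31.2], 20], [[0, 0, -0.123], [5.4, 7.0, 0], 20], [[0, 0, -0.123], [4.5, 7.6, 0], 20], [[0, 0, -0.123], [3.5, 8.1, 0], 20], [[0, 0, -0.123], [2.5, 8.5, 0], 20]]
[[[0, 0, -0.123], [1.4, 8.7, 0], 20], [[0, 0, -0.123], [0.3, 8.8, 0], 20], [[0, 0, -0.123], [-0.7, 8.8, 0], 20], [[0, 0, -0.124], [-1.8, 8.6, 0], 20], [[0, 0, -0.123], [-2.9, 8.3, 0], 20]]
[[[0, 0, -0.124], [-3.9, 8.0, 0], 20], [[0, 0, -0.123], [-4.8, 7.4, 0], 20]]
```

Run:
```python
from h import *
s=read_state();p=s["tool_pos"].copy();p[2]=.20
plan([(p,R_down(59.5),4),([.50,.302,.20],R_down(110),15)],20)
```

```text
[[[0, 0.001, 0], [-0.1, 0, -29.4], 20], [[0, 0.001, 0], [0, 0, -29.4], 20], [[0, 0, 0], [0, 0, -29.4], 20], [[0.001, 0.001, 0], [-0.1, 0.1, -29.4], 20], [[0, 0, -0.059], [14.2, 22.5, 0], 20]]
[[[0, 0, -0.059], [12.8, 23.3, 0], 20], [[0, 0, -0.059], [11.4, 24.0, 0], 20], [[0, 0, -0.059], [10, 24.6, 0], 20], [[0, 0, -0.059], [8.5, 25.2, 0], 20], [[0, 0, -0.059], [7.0, 25.6, 0], 20]]
[[[0, 0, -0.059], [5.5, 26.0, 0], 20], [[0, 0, -0.059], [4.0, 26.3, 0], 20], [[0, 0, -0.059], [2.4, 26.4, 0], 20], [[0, 0, -0.058], [0.8, 26.5, 0], 20], [[0, 0, -0.059], [-0.7, 26.6, 0], 20]]
[[[0, 0, -0.058], [-2.3, 26.5, 0], 20], [[0, 0, -0.059], [-3.8, 26.3, 0], 20], [[0, 0, -0.058], [-5.3, 26.0, 0], 20], [[0, 0, -0.059], [-6.8, 25.7, -0.1], 20]]
```

Call:
{"fn": "step_arm", "kwargs": {
  "targets": [
    [[0,0,0],[0,0,-29],20],
    [[0,0,0],[0,0,-29],20],
    [[0,0,0],[0,0,-29],20],
    [[0,0,0],[0,0,-29],20],
    [[0,0,-0.059],[14.2,22.5,0],20]
  ]
}}

```text
time: 8.95
tool_pos: [0.5142, -0.0725, 0.204]
tcp_rot: [0.738, 3.041, -0.002]
wrist_force: [2.7, 0.6, -0.2]
width: 0.416
grip_force: 60.4
```

Call:
{"fn": "step_arm", "kwargs": {
  "targets": [
    [[0,0,-0.059],[12.8,23.3,0],20],
    [[0,0,-0.059],[11.4,24,0],20],
    [[0,0,-0.059],[10,24.6,0],20],
    [[0,0,-0.059],[8.5,25.2,0],20],
    [[0,0,-0.059],[7,25.6,0],20]
  ]
}}

```text
time: 9.37
tool_pos: [0.5054, 0.0647, 0.1969]
tcp_rot: [-0.276, -3.129, -0.0]
wrist_force: [0.4, -0.0, -1.8]
width: 0.413
grip_force: 60.3
```

Call:
{"fn": "step_arm", "kwargs": {
  "targets": [
    [[0,0,-0.059],[5.5,26,0],20],
    [[0,0,-0.059],[4,26.3,0],20],
    [[0,0,-0.059],[2.4,26.4,0],20],
    [[0,0,-0.058],[0.8,26.5,0],20],
    [[0,0,-0.059],[-0.7,26.6,0],20]
  ]
}}

```text
time: 9.78
tool_pos: [0.5014, 0.1974, 0.1968]
tcp_rot: [0.186, -3.136, 0.0]
wrist_force: [0.6, -0.1, -1.3]
width: 0.412
grip_force: 60.3
```

Call:
{"fn": "step_arm", "kwargs": {
  "targets": [
    [[0,0,-0.058],[-2.3,26.5,0],20],
    [[0,0,-0.059],[-3.8,26.3,0],20],
    [[0,0,-0.058],[-5.3,26,0],20],
    [[0,0,-0.059],[-6.8,25.7,0],20],
    [[0,0,0],[0,0,0],20]
  ]
}}

```text
time: 10.2
tool_pos: [0.4985, 0.3065, 0.1971]
tcp_rot: [-0.554, 3.091, 0.004]
wrist_force: [-0.2, 0.2, -1.4]
width: 0.418
grip_force: 60.5
```

Call:
{"fn": "step_arm", "kwargs": {
  "targets": [
    [[0,0,0],[0,0,0],20],
    [[0,0,0],[0,0,0],20],
    [[0,0,0],[0,0,0],20]
  ]
}}

```text
time: 10.45
tool_pos: [0.4986, 0.3014, 0.1966]
tcp_rot: [0.544, -3.093, 0.001]
wrist_force: [-0.4, 0.7, -1.5]
width: 0.411
grip_force: 60.5
```

Run:
```python
from h import *
s=read_state();print(s["time"],s["tool_pos"],s["q"].round(2),Ro.from_rotvec(s["tcp_rot"]).as_matrix().round(3).tolist(),s["width"])
T=Ro.from_rotvec(s["tcp_rot"]);c=proj("scene",s["tool_pos"]+T.apply([0,0,.054]))[0];print(c)
u,v=c.astype(int);a=read_camera("scene")[v-70:v+70,u-70:u+70,::-1];cv2.imwrite("pics/end.png",cv2.resize(a,(420,420),interpolation=cv2.INTER_CUBIC))
```

```text
10.45 [0.49858756 0.30144661 0.19663429] [ 0.5   0.18  1.91 -0.    1.05 -1.42] [[-0.94, -0.341, -0.001], [-0.341, 0.94, -0.001], [0.001, -0.0, -1.0]] 0.4105246398576326
[505.87652364 277.98631555]
```

View pics/end.png

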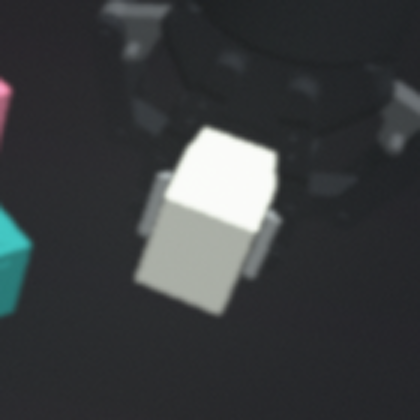

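The end face shown at (195,250) in the crop has no hole, so the hole is in the opposite end. I'll turn the spacer by half a turn, with q6 going from -1.42 to +1.72.

Call:
{"fn": "step_arm", "kwargs": {
  "targets": [
    [[0,0,0.12],[0,0,0],20],
    [[0,0,0.12],[0,0,0],20],
    [[0,0,0.12],[0,0,0],20],
    [[0,0,0.12],[0,0,0],20],
    [[0,0,0.12],[0,0,0],20]
  ]
}}

```text
time: 10.92
tool_pos: [0.499, 0.3012, 0.197]
tcp_rot: [-0.405, -3.115, 0.0]
wrist_force: [-0.3, -1.0, -0.5]
width: 0.412
grip_force: 60.4
```

Call:
{"fn": "step_arm", "kwargs": {
  "targets": [
    [[0,0,0.12],[0,0,0],20],
    [[0,0,0.12],[0,0,0],20],
    [[0,0,0.12],[0,0,0],20],
    [[0,0,0.12],[0,0,0],20],
    [[0,0,0.12],[0,0,0],20]
  ]
}}

```text
time: 11.33
tool_pos: [0.499, 0.3012, 0.197]
tcp_rot: [-1.308, -2.856, 0.0]
wrist_force: [-0.5, 0.2, -1.3]
width: 0.413
grip_force: 60.4
```

Call:
{"fn": "step_arm", "kwargs": {
  "targets": [
    [[0,0,0.12],[0,0,0],20],
    [[0,0,0.12],[0,0,0],20],
    [[0,0,0.12],[0,0,0],20],
    [[0,0,0.12],[0,0,0],20],
    [[0,0,0.12],[0,0,0],20]
  ]
}}

```text
time: 11.75
tool_pos: [0.4991, 0.3012, 0.197]
tcp_rot: [2.093, 2.342, -0.0]
wrist_force: [0.6, -0.2, -0.9]
width: 0.413
grip_force: 60.4
```

Call:
{"fn": "step_arm", "kwargs": {
  "targets": [
    [[0,0,0.12],[0,0,0],20],
    [[0,0,0.12],[0,0,0],20],
    [[0,0,0.12],[0,0,0],20],
    [[0,0,0.12],[0,0,0],20],
    [[0,0,0.12],[0,0,0],20]
  ]
}}

```text
time: 12.17
tool_pos: [0.4991, 0.3012, 0.197]
tcp_rot: [2.692, 1.619, -0.0]
wrist_force: [0.6, -0.6, -1.5]
width: 0.416
grip_force: 60.4
```

Call:
{"fn": "step_arm", "kwargs": {
  "targets": [
    [[0,0,0.12],[0,0,0],20],
    [[0,0,0.12],[0,0,0],20],
    [[0,0,0.12],[0,0,0],20],
    [[0,0,0.12],[0,0,0],20],
    [[0,0,0.12],[0,0,0],20]
  ]
}}

```text
time: 12.58
tool_pos: [0.499, 0.3012, 0.197]
tcp_rot: [3.05, 0.751, -0.0]
wrist_force: [-0.4, -0.1, -0.6]
width: 0.409
grip_force: 60.4
```

Call:
{"fn": "step_arm", "kwargs": {
  "targets": [
    [[0,0,0.12],[0,0,0],20],
    [[0,0,0.022],[0,0,0],20],
    [[0,0,0],[0,0,0],20],
    [[0,0,0],[0,0,0],20],
    [[0,0,0],[0,0,0],20]
  ]
}}

```text
time: 13.0
tool_pos: [0.499, 0.302, 0.197]
tcp_rot: [3.094, 0.547, -0.0]
wrist_force: [-0.9, -0.4, -1.4]
width: 0.415
grip_force: 60.4
```

Run:
```python
from h import *
s=read_state();print(s["time"],s["tool_pos"],s["q"].round(2),Ro.from_rotvec(s["tcp_rot"]).as_matrix().round(3).tolist(),s["width"])
T=Ro.from_rotvec(s["tcp_rot"]);c=proj("scene",s["tool_pos"]+T.apply([0,0,.054]))[0];print(c)
u,v=c.astype(int);a=read_camera("scene")[v-60:v+60,u-60:u+60,::-1]
# predicted spacer outline for comparison: hole dir = tool +x*? forward; box centre at grasp point, half sizes
b=cv2.resize(a,(480,480),interpolation=cv2.INTER_CUBIC); o=s["tool_pos"]
f=np.array([np.cos(np.radians(20)),np.sin(np.radians(20)),0]);l=np.array([-f[1],f[0],0]);z=np.array([0,0,1.])
cc=o+np.array([0,0,-.0574])
P=np.array([cc+f*.025*i+l*.018*j+z*.025*k for i,j,k in((1,1,1),(1,1,-1),(1,-1,-1),(1,-1,1),(1,1,1),(-1,1,1),(-1,-1,1),(1,-1,1))])
q=((proj("scene",P)-[u-60,v-60]+.5)*4-.5).astype(np.int32)
d=b.copy();cv2.polylines(d,[q],False,(0,0,255),1)
cv2.imwrite("pics/end2.png",cv2.resize(np.hstack([b,d]),(800,400)))
```

```text
13.0 [0.49898459 0.30203849 0.19700213] [ 0.5   0.18  1.91 -0.    1.05  1.72] [[0.939, 0.343, -0.0], [0.343, -0.939, -0.0], [-0.0, 0.0, -1.0]] 0.4147168892839294
[506.18127119 278.22457113]
```

View pics/end2.png

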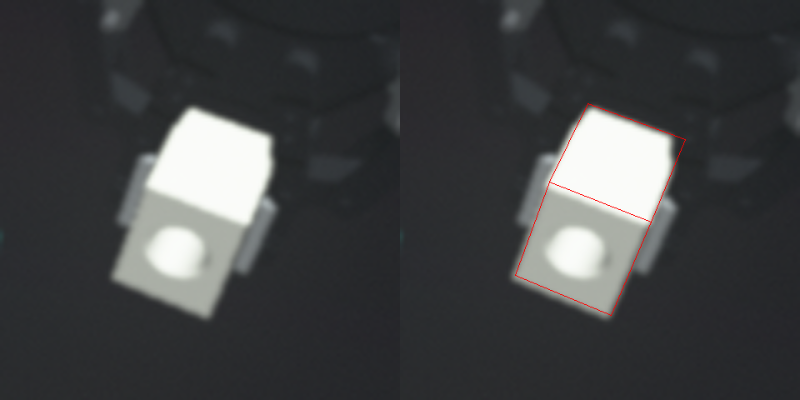

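The hole is at (177,250) and faces the gauge, and the predicted outline matches the picture to about 1 mm. I'll lower the spacer to pin height and slide it on slowly.

Call:
{"fn": "step_arm", "kwargs": {
  "targets": [
    [[0,0,0],[0,0,22],20],
    [[0,0,0],[0,0,25],20],
    [[0,0,0],[0,0,25],20],
    [[0,0,0],[0,0,22],20],
    [[0,0,0],[0,0,14],20]
  ]
}}

```text
time: 13.47
tool_pos: [0.4976, 0.3017, 0.0864]
tcp_rot: [3.093, 0.547, -0.005]
wrist_force: [0.1, 0.4, -1.8]
width: 0.414
grip_force: 60.5
```

Call:
{"fn": "step_arm", "kwargs": {
  "targets": [
    [[0,0,0],[0,0,0],20],
    [[0,0,0],[0,0,0],20],
    [[0,0,0],[6,0,0],20],
    [[0,0,0],[6,0,0],20],
    [[0,0,0],[6,0,0],20]
  ]
}}

```text
time: 13.88
tool_pos: [0.5178, 0.3095, 0.0909]
tcp_rot: [-3.093, -0.545, -0.006]
wrist_force: [-0.3, 1.3, -0.6]
width: 0.412
grip_force: 60.4
```

Call:
{"fn": "step_arm", "kwargs": {
  "targets": [
    [[0,0,0],[3,0,0],20],
    [[0,0,0],[3,0,0],20],
    [[0,0,0],[3,0,0],20],
    [[0,0,0],[0,0,0],20]
  ]
}}

```text
time: 14.22
tool_pos: [0.5251, 0.3119, 0.0893]
tcp_rot: [-3.094, -0.545, -0.001]
wrist_force: [0.7, 0.5, -2.1]
width: 0.415
grip_force: 60.4
```

Run:
```python
from h import *
s=read_state();print(s["time"],s["tool_pos"],s["wrist_force"],s["width"])
a=np.radians(20);f=np.array([np.cos(a),np.sin(a)]);d=s["tool_pos"][:2]-[.5445,.3187];print("along",d@f,"lat",d@[-f[1],f[0]],"z",s["tool_pos"][2]-.0574)
a=read_camera("scene")[310:430,400:540,::-1]; b=read_camera("top")[200:320,100:240,::-1]
cv2.imwrite("pics/ins.png",np.hstack([cv2.resize(i,(400,343),interpolation=cv2.INTER_CUBIC) for i in(a,b)]))
```

```text
14.2167 [0.52509907 0.31187727 0.08930262] [ 0.6762426   0.48318529 -2.08790102] 0.41456423578588947
along -0.020564419821411398 lat 0.00022424127594010873 z 0.0319026200491506
```

View pics/ins.png

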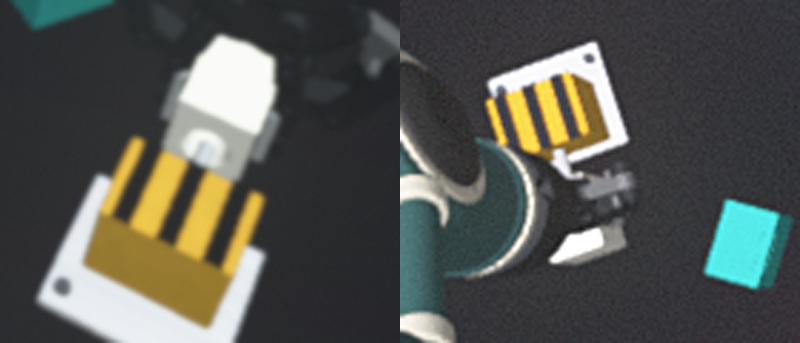

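At (205,150) in the left crop the pin is entering the hole, centred and with no contact force. I'll push 18 mm further and hold there.

Call:
{"fn": "step_arm", "kwargs": {
  "targets": [
    [[0,0,0],[3,0,0],20],
    [[0,0,0],[4,0,0],20],
    [[0,0,0],[4,0,0],20],
    [[0,0,0],[4,0,0],20],
    [[0,0,0],[3,0,0],20]
  ]
}}

```text
time: 14.73
tool_pos: [0.5419, 0.318, 0.0891]
tcp_rot: [-3.094, -0.545, -0.001]
wrist_force: [0.5, 0.6, -0.9]
width: 0.415
grip_force: 60.4
```

Call:
{"fn": "step_arm", "kwargs": {
  "targets": [
    [[0,0,0],[0,0,0],20],
    [[0,0,0],[0,0,0],20],
    [[0,0,0],[0,0,0],20],
    [[0,0,0],[0,0,0],20]
  ]
}}

```text
time: 15.07
tool_pos: [0.541, 0.3176, 0.0888]
tcp_rot: [3.094, 0.545, -0.001]
wrist_force: [0.4, -1.0, -1.6]
width: 0.413
grip_force: 60.4
```

Run:
```python
from h import *
s=read_state();print(s["time"],s["tool_pos"],s["wrist_force"],s["width"])
a=np.radians(20);f=np.array([np.cos(a),np.sin(a)]);d=s["tool_pos"][:2]-[.5445,.3187];print("along",d@f,"lat",d@[-f[1],f[0]],"z",s["tool_pos"][2]-.0574)
a=read_camera("scene")[310:430,400:540,::-1]
cv2.imwrite("pics/ins2.png",cv2.resize(a,(560,480),interpolation=cv2.INTER_CUBIC))
```

```text
15.0667 [0.54095469 0.31764377 0.08882874] [ 0.37150442 -1.03417493 -1.59392612] 0.4131249943124163
along -0.003692750487897083 lat 0.00022003189141927288 z 0.03142873557130411
```

View pics/ins2.png

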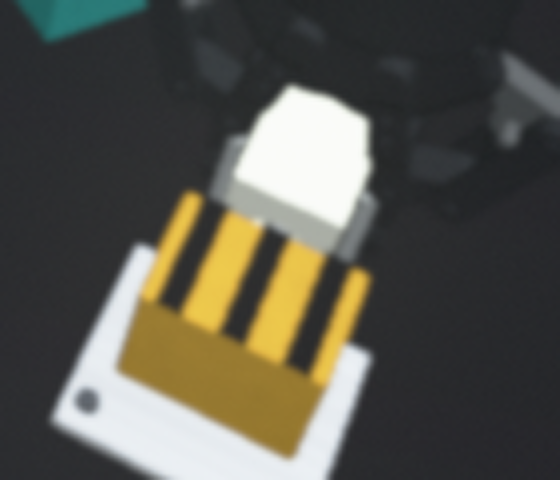

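The spacer covers the pin, about 21 mm deep by the readings. I'll push 3 mm more for margin and hold, then draw it off and lift.

Call:
{"fn": "step_arm", "kwargs": {
  "targets": [
    [[0,0,0],[3,0,0],20],
    [[0,0,0],[0,0,0],20],
    [[0,0,0],[0,0,0],20],
    [[0,0,0],[0,0,0],20],
    [[0,0,0],[0,0,0],20]
  ]
}}

```text
time: 15.53
tool_pos: [0.544, 0.3188, 0.089]
tcp_rot: [3.094, 0.545, -0.0]
wrist_force: [1.4, -0.0, -0.9]
width: 0.416
grip_force: 60.4
```

Call:
{"fn": "step_arm", "kwargs": {
  "targets": [
    [[0,0,0],[-6,0,0],20],
    [[0,0,0],[-12,0,0],20],
    [[0,0,0],[-12,0,0],20],
    [[0,0,0],[-12,0,0],20],
    [[0,0,0],[-10,0,0],20]
  ]
}}

```text
time: 15.95
tool_pos: [0.4938, 0.3005, 0.0888]
tcp_rot: [3.094, 0.545, -0.002]
wrist_force: [-0.3, 0.2, -2.5]
width: 0.411
grip_force: 60.4
```

Call:
{"fn": "step_arm", "kwargs": {
  "targets": [
    [[0,0,0],[-5,0,0],20],
    [[0,0,0],[0,0,-20],20],
    [[0,0,0],[0,0,-35],20],
    [[0,0,0],[0,0,-35],20],
    [[0,0,0],[0,0,-35],20]
  ]
}}

```text
time: 16.37
tool_pos: [0.4899, 0.2991, 0.2149]
tcp_rot: [3.094, 0.545, -0.001]
wrist_force: [1.4, 0.4, -0.5]
width: 0.417
grip_force: 60.4
```

Call:
{"fn": "step_arm", "kwargs": {
  "targets": [
    [[0,0.1,0],[0,0,-35],20],
    [[0,0.1,0],[0,0,-35],20],
    [[0,0.1,0],[0,0,-35],20],
    [[0,0,0],[0,0,0],20],
    [[0,0,0],[0,0,0],20]
  ]
}}

```text
time: 16.78
tool_pos: [0.4805, 0.2961, 0.3221]
tcp_rot: [-3.006, -0.53, -0.464]
wrist_force: [-0.3, -0.3, -1.3]
width: 0.412
grip_force: 60.6
```

Run:
```python
from h import *
from scipy.optimize import least_squares
s=read_state();T=Ro.from_rotvec(s["tcp_rot"]).as_matrix();print(s["time"],s["tool_pos"],s["q"].round(3),T.round(2).tolist())
D=[(.264,1.604,.675,.304,3.1416),(.07,2.03,.527,.1996,3.14),(.26,1.76,.646,.224,3.14),(.09,2.06,.518,.175,3.14),(.18,1.91,.583,.197,3.14)]
q=s["q"];D.append((q[1],q[2],np.hypot(*s["tool_pos"][:2]),s["tool_pos"][2],np.arccos(T[2,2])))
def fk(v,q2,q3,th):
    d1,a2,a3,d6=v; return a2*np.sin(q2)+a3*np.sin(q2+q3)+d6*np.sin(th),d1+a2*np.cos(q2)+a3*np.cos(q2+q3)+d6*np.cos(th)
r=least_squares(lambda v:np.ravel([np.subtract(fk(v,a,b,t),(x,z)) for a,b,x,z,t in D]),[.3,.4,.4,.2]);print(r.x.round(3),r.fun.round(3))
for q2 in(.2,.4,.6,.8,1.0,1.2):
    for q5 in(.2,.5): print(q2,q5,np.round(fk(r.x,q2,1.5708-q5-q2,1.5708),3))
```

```text
16.7833 [0.48054514 0.29607066 0.32213106] [ 0.535 -0.108  1.994 -0.067  0.955  1.786] [[0.9, 0.34, 0.28], [0.33, -0.94, 0.1], [0.3, -0.0, -0.95]]
[0.242 0.52  0.565 0.275] [ 0.001 -0.001 -0.002  0.    -0.003 -0.     0.002  0.     0.001  0.001
  0.    -0.   ]
0.2 0.2 [0.933 0.864]
0.2 0.5 [0.875 1.023]
0.4 0.2 [1.032 0.833]
0.4 0.5 [0.974 0.992]
0.6 0.2 [1.123 0.783]
0.6 0.5 [1.065 0.942]
0.8 0.2 [1.203 0.717]
0.8 0.5 [1.145 0.875]
1.0 0.2 [1.267 0.635]
1.0 0.5 [1.209 0.794]
1.2 0.2 [1.314 0.543]
1.2 0.5 [1.256 0.701]
```

Run:
```python
from h import *
def Rt(yaw,th): # th=90: horizontal outward, hole up
    y,t=np.radians([yaw,th]);h=np.array([np.cos(y),np.sin(y),0]);k=np.array([0,0,1.])
    z=np.sin(t)*h-np.cos(t)*k; x=np.cos(t)*h+np.sin(t)*k
    return Ro.from_matrix(np.c_[x,np.cross(z,x),z])
plan([([.56,.325,.68],Rt(24,40),13),([.6235,.36,.90],Rt(28,90),12)],20)
```

```text
[[[0.002, 0.03, -0.005], [14.5, 0, -24.3], 20], [[0.003, 0.03, -0.005], [15.2, 0, -23.8], 20], [[0.002, 0.03, -0.005], [15.9, 0, -23.4], 20], [[0.003, 0.03, -0.005], [16.6, 0, -22.9], 20], [[0.002, 0.03, -0.005], [17.3, 0, -22.4], 20]]
[[[0.003, 0.03, -0.005], [18.0, 0.1, -21.8], 20], [[0.002, 0.03, -0.005], [18.6, 0.1, -21.3], 20], [[0.003, 0.03, -0.004], [19.3, 0.2, -20.7], 20], [[0.002, 0.03, -0.005], [19.9, 0.2, -20.1], 20], [[0.003, 0.03, -0.004], [20.5, 0.3, -19.5], 20]]
[[[0.002, 0.03, -0.005], [21.0, 0.3, -18.9], 20], [[0.003, 0.031, -0.004], [21.6, 0.3, -18.3], 20], [[0.002, 0.03, -0.005], [22.2, 0.4, -17.6], 20], [[0.005, 0.073, -0.003], [16.4, -0.5, -10.2], 20], [[0.005, 0.073, -0.002], [17.1, -0.5, -8.9], 20]]
[[[0.006, 0.073, -0.002], [17.7, -0.5, -7.7], 20], [[0.006, 0.073, -0.003], [18.2, -0.5, -6.4], 20], [[0.005, 0.073, -0.003], [18.6, -0.5, -5.0], 20], [[0.005, 0.073, -0.002], [19.0, -0.5, -3.6], 20], [[0.006, 0.072, -0.002], [19.2, -0.4, -2.3], 20]]
[[[0.006, 0.073, -0.003], [19.3, -0.4, -0.9], 20], [[0.005, 0.072, -0.003], [19.3, -0.4, 0.6], 20], [[0.005, 0.073, -0.002], [19.2, -0.3, 1.9], 20], [[0.006, 0.072, -0.003], [19.0, -0.3, 3.4], 20], [[0.005, 0.073, -0.002], [18.6, -0.1, 4.7], 20]]
```

Call:
{"fn": "step_arm", "kwargs": {
  "targets": [
    [[0.002,0.03,-0.005],[14.5,0,-24.3],20],
    [[0.003,0.03,-0.005],[15.2,0,-23.8],20],
    [[0.002,0.03,-0.005],[15.9,0,-23.4],20],
    [[0.003,0.03,-0.005],[16.6,0,-22.9],20],
    [[0.002,0.03,-0.005],[17.3,0,-22.4],20]
  ]
}}

```text
time: 17.2
tool_pos: [0.512, 0.3072, 0.4536]
tcp_rot: [-2.932, -0.558, -0.664]
wrist_force: [0.0, 1.0, -0.9]
width: 0.415
grip_force: 60.4
```

Call:
{"fn": "step_arm", "kwargs": {
  "targets": [
    [[0.003,0.03,-0.005],[18,0,-21.8],20],
    [[0.002,0.03,-0.005],[18.6,0,-21.3],20],
    [[0.003,0.03,-0.004],[19.3,0.2,-20.7],20],
    [[0.002,0.03,-0.005],[19.9,0.2,-20.1],20],
    [[0.003,0.03,-0.004],[20.5,0.3,-19.5],20]
  ]
}}

```text
time: 17.62
tool_pos: [0.5441, 0.3194, 0.5907]
tcp_rot: [-2.837, -0.579, -0.87]
wrist_force: [0.5, 1.0, -1.4]
width: 0.417
grip_force: 60.5
```

Call:
{"fn": "step_arm", "kwargs": {
  "targets": [
    [[0.002,0.03,-0.005],[21,0.3,-18.9],20],
    [[0.003,0.03,-0.004],[21.6,0.3,-18.3],20],
    [[0.002,0.03,-0.005],[22.2,0.4,-17.6],20],
    [[0,0,0],[0,0,0],20],
    [[0,0,0],[0,0,0],20]
  ]
}}

```text
time: 18.03
tool_pos: [0.563, 0.3263, 0.6748]
tcp_rot: [-2.772, -0.588, -0.994]
wrist_force: [-0.3, 0.3, -1.2]
width: 0.412
grip_force: 60.5
```

Run:
```python
from h import *
s=read_state();print(s["time"],s["tool_pos"],s["q"].round(3),Ro.from_rotvec(s["tcp_rot"]).as_matrix().round(2).tolist(),s["grip_force"],s["width"])
```

```text
18.0333 [0.56299071 0.32632607 0.67476771] [ 0.513 -0.146  1.485 -0.068  1.118  1.673] [[0.71, 0.41, 0.58], [0.31, -0.91, 0.26], [0.64, 0.0, -0.77]] 60.49353942275047 0.4118845577625502
```

Call:
{"fn": "step_arm", "kwargs": {
  "targets": [
    [[0.005,0.073,-0.003],[16.4,-0.5,-10.2],20],
    [[0.005,0.073,-0.002],[17.1,-0.5,-8.9],20],
    [[0.006,0.073,-0.002],[17.7,-0.5,-7.7],20],
    [[0.006,0.073,-0.003],[18.2,-0.5,-6.4],20],
    [[0.005,0.073,-0.003],[18.6,-0.5,-5],20]
  ]
}}

```text
time: 18.45
tool_pos: [0.5902, 0.3415, 0.7625]
tcp_rot: [-2.475, -0.558, -1.432]
wrist_force: [0.3, 0.5, -1.4]
width: 0.421
grip_force: 60.5
```

Call:
{"fn": "step_arm", "kwargs": {
  "targets": [
    [[0.005,0.073,-0.002],[19,-0.5,-3.6],20],
    [[0.006,0.072,-0.002],[19.2,-0.4,-2.3],20],
    [[0.006,0.073,-0.003],[19.3,-0.4,-0.9],20],
    [[0.005,0.072,-0.003],[19.3,-0.4,0.6],20],
    [[0,0,0],[0,0,0],20]
  ]
}}

```text
time: 18.87
tool_pos: [0.6123, 0.3535, 0.8371]
tcp_rot: [-2.192, -0.521, -1.74]
wrist_force: [-0.3, -0.6, -1.2]
width: 0.41
grip_force: 60.5
```

Call:
{"fn": "step_arm", "kwargs": {
  "targets": [
    [[0.005,0.073,-0.002],[19.2,-0.3,1.9],20],
    [[0.006,0.072,-0.003],[19,-0.3,3.4],20],
    [[0.005,0.073,-0.002],[18.6,0,4.7],20],
    [[0,0,0],[0,0,0],20],
    [[0,0,0],[0,0,0],20]
  ]
}}

```text
time: 19.28
tool_pos: [0.6285, 0.3624, 0.8902]
tcp_rot: [-1.966, -0.489, -1.935]
wrist_force: [0.5, -1.0, -2.2]
width: 0.413
grip_force: 60.5
```

Call:
{"fn": "step_arm", "kwargs": {
  "targets": [
    [[0,0,0],[0,0,0],20],
    [[0,0,0],[0,0,0],20],
    [[0,0,0],[0,0,0],20],
    [[0,0,0],[0,0,0],20],
    [[0,0,0],[0,0,0],20]
  ]
}}

```text
time: 19.7
tool_pos: [0.6271, 0.3618, 0.8947]
tcp_rot: [-1.957, -0.487, -1.942]
wrist_force: [-0.6, 0.1, -1.4]
width: 0.416
grip_force: 60.5
```

Run:
```python
from h import *
s=read_state();T=Ro.from_rotvec(s["tcp_rot"]);print(s["time"],s["tool_pos"],s["q"].round(3),T.as_matrix().round(3).tolist(),s["grip_force"],s["width"],s["joint_vel"].round(3))
c=s["tool_pos"]+T.apply([0,0,.0574]);print([proj(n,c).round().tolist() for n in("scene","top")])
a=cv2.cvtColor(read_camera("scene"),cv2.COLOR_RGB2BGR);b=cv2.cvtColor(read_camera("top"),cv2.COLOR_RGB2BGR);cv2.imwrite("pics/end3.png",np.hstack([cv2.resize(a,(400,300)),cv2.resize(b,(400,300))]))
```

```text
19.7 [0.62710043 0.36179439 0.8947372 ] [ 0.49  -0.195  1.509 -0.007  0.265  1.577] [[0.007, 0.469, 0.883], [0.004, -0.883, 0.469], [1.0, 0.0, -0.008]] 60.54282411932945 0.4158430130369113 [-0.001  0.    -0.001 -0.    -0.004  0.002]
[[[-1273.0, 4256.0]], [[-2020.0, -848.0]]]
```

View pics/end3.png

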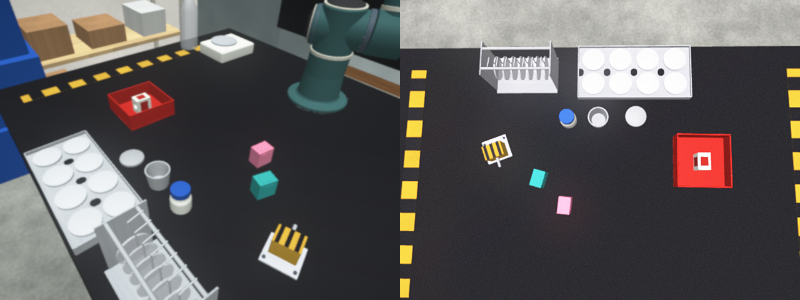

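The reject is in the bin and the jar, cup and lens are where they started. The spacer is out of view above, with a steady 60 N grip, a 35.5 mm opening and tool x (the hole axis) pointing up. I'm handing the job in.

```bash
python3 -c "
from workcell import *
print(finish_job())"
```

```text
the job is handed in; nothing more can be done
None
```

I handed the job in at about 20 s of the 69 s limit, but no verdict came back: the reject is in the bin, and the good spacer went about 24 mm onto the pin by arm readings. It ended held still, hole up, about 0.89 m above the bench; it was out of camera view by then, so that last part rests on the arm pose and a steady 60 N grip.

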